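# Tuck the bridge strip under the dough sheeter's flap and hold it down

## Robot

A 6-joint arm with a two-finger parallel gripper is mounted at the origin on the work surface. World frame = base frame: x ahead of the robot, y to its left, z up, the work surface at z = 0. Lengths are in mm, angles in rad, forces in N, time in s.
With the tool pointing down it reaches from about 300 to 775 mm from the base axis. Payload 14.6 kg.
Tool frame: the origin (TCP) lies on the mounting face of the last link; the fingertips stand 199 mm ahead of it and the grasp point (between the pads) lies 180 mm ahead of it; z points along the fingers, y is the line along which they close (so a half turn about z gives the same grasp; the last joint's range is limited). The gripper opens to 94 mm and grips with 3 to 60 N. Pads are 16 mm wide; open, the fingers measure 119 mm over their backs; the gripper's body (75 mm by 177 mm) begins 78 mm behind the grasp point.
Start: joints at [1.145, 0.3, 1.521, -0, 1.321, -0.067], TCP at [193.13, 514.967, 404.646] pointing down, gripper open.
Joint ranges: [-3.03, 3.03], [-0.79, 2.21], [0.23, 2.52], [-1.04, 4.18], [0, 3.07], [-2.55, 2.55]. Speed limits (rad/s): [2.22, 2.22, 2.57, 3.14, 3.14, 3.14].

## Interface

Orientations are given as [roll, pitch, yaw] about the fixed x, y, z axes, in that order (R = Rz(yaw) Ry(pitch) Rx(roll)).
In Python, from cell import manip gives the robot as it stands. The module is installed in compiled form; this text tells all that it offers.
- The arm moves only by the shell command python3 -m creep 'ROWS' [FORCE]. ROWS is a JSON object of lists of equal length, an entry for each row: "slide": the shift along the world's x, y, z in cm, a list of three; "turn": the turn about the world's z in rad; "claw": the opening, from 0 (shut) to 1 (fully open). A call has 1 to 8 rows; each row shifts and turns the commanded pose from where the row before left it; what a row does not reach is not made up. A row lasts 1/8 s, in which the tool goes at most 62.5 mm and 10.7 degrees, less where a joint would pass 70% of its speed; a pose out of reach is approached as far as the arm can. A call with a gripper value outside its range is refused whole. The fingers move at their own pace and stop on an object; FORCE is the grip in N (left out, the last holds). Time passes only in rows, so rows that do not move let the fingers close. It gives the time, the measured TCP pose, the force, the opening and the grip force at its end, in the units of the state.
- manip.read_state(): the state, without advancing time (a new reading comes with each control period).
- manip.camera(name): name is "scene" or "top"; returns (picture, depth): 420x560x3 uint8, red, green, blue; 420x560 float32, mm along the optical axis (not along the pixel's ray), 0 where there is no reading.
- manip.calibration(name): a dict with "intrinsics" (3x3 intrinsics, pixels), "pose" (4x4, takes a point from camera to world coordinates). Camera axes: x right, y up, looking along -z (the intrinsics and any distortion apply to the point x, -y, -z); pixel columns grow to the right and rows downward; lengths in mm; the calibration is good to about 2 mm. A picture is of the moment at which its call begins. calibration takes no time and is no camera call.
- manip.sign_off(): hands the job in; it is judged then, once.
Trained networks look in the newest picture that a camera, given by its name, has taken for a name from the list of things; names that differ only in an ending like _2 or _b are one class to them, and where a whole thing is asked for, a point or a joint stands for the part that bears it (a point fixed in the world has none). Each returns a list of dicts, best first, with "score" (0 to 1); they miss things now and then, are a little off and sometimes report something else, mostly with a low value. They report only what shows in the picture. A call takes as long as a camera call. They do not tell look-alikes from the thing itself.
- manip.cut_out(query, camera): "mask" (420x560 bool, what is visible of it) and "position" ([column, row] in pixels, amid what is visible of it).
The state is a dict: "clock": time; "joints": joint angles; "qd": joint speeds; "effort": joint torques, N m; "eef_pos": TCP position; "eef_rot": TCP orientation; "wrist_force": force on the tool from outside, world axes, zero at the start; "moment": the same for the moment, N m; "finger_gap": finger opening in mm; "finger_force": force on a finger pad.
Only numpy, scipy, OpenCV 4.12 (cv2) and the standard library are available. Lean on these libraries where they do the work, as an engineer would, in place of code of your own. Each camera call takes 0.05 s, during which the arm holds its last target. There are 200 camera calls.

## Task

Pick up the dark steel bridge strip by its green handle and slide its red-lined edge squarely and centrally under the blue flap of the dough sheeter, up to the red line, without lifting the flap. Then gently press the strip flat so that the sprung white bed sinks about half of its travel, never all the way, and finish while still holding it pressed down like that; leave the tub, the jug and the bowl alone.

Things in the scene. Friction and masses are not known exactly. Their poses are not given: they have to be found in the camera images.
- strip: Bridge strip, loose, about 180 g: dark steel plate 90 (x) x 100 (y) x 4 mm. Origin: centre of its underside; +x points to the tuck edge, z up. A red line crosses its top 25 mm back from that edge. An upright green handle block stands on it, 50 (x) x 14 mm (y), top 40 mm above the underside, centred 20 mm behind (-x of) the origin. Starts flat on the table, left or right of the sheeter.
- strip_edge (a point): Middle of the strip's tuck edge, at its underside (45 mm along the strip's +x from its origin).
- strip_handle (a point): A point inside the green handle to grip it at: its middle in x and y, 31 mm above the strip's underside (9 mm below the handle's top, 27 mm above the plate's top). The handle is pinched across its 14 mm width, along the strip's y.
- sheeter: White bench-top dough sheeter, fixed, 240 mm wide. Origin: on the table right below the middle of the flap's free edge; +x points into the machine (the way the strip slides in), z up. Side cheeks (x 15 to 200 mm, y beyond +-104 mm) rise to z = 92 mm, the rollers behind the flap (x over 80 mm) to 112 mm.
- flap_edge (a point): Middle of the blue flap's free edge, at its underside, 59 mm above the table; rises with the flap. The flap is 3 mm thick, 180 mm wide, and runs 60 mm from here along the sheeter's +x to its hinge. It lies 9 mm above the unpressed bed: room for the 4 mm strip.
- flap (a joint): Lift of the blue flap about its hinge in rad: 0 = lying flat, as at the start; grows as the flap is raised (0.06 lifts the free edge 3.6 mm). Hinges freely; about 0.6 N at the free edge lifts it.
- bed (a joint): How far the white bed has sunk, in m: 0 = up, as at the start; 0.012 = bottomed. Stays level, springs back: starts to sink at about 3.5 N, then 1.2 N per mm (11 N at 6 mm, 18 N at the bottom). Sheeter frame: the bed spans x -85 to +50 mm, y -80 to +80 mm, top at z = 50 mm when up.
- tub: White round tub with lid, 100 mm across, 85 mm tall, loose; origin at the centre of its underside. It stands on the other side of the sheeter from the strip.
- jug: Yellow bottle with red cap, 68 mm across, 150 mm tall, loose; origin at the centre of its underside.
- bowl: Orange bowl, 120 mm across, 50 mm tall, loose; origin at the centre of its underside.
There are look-alikes about, which are no part of the job. Of the things that look like the strip, take the one that is farthest to the robot's left at the start.

How it is judged (in metres and radians):
On the way, in this order (a step that is already met when the one before it is completed fails the run):
1. the strip has been lifted clear of the table (height (world z) of strip above 0.03 m and contact force between strip and the fingers above 0.5 N), for 0.2 s.
2. the strip's edge is at least 12 mm under the flap (x of strip_edge in the frame of sheeter above 0.012 m and z of strip_edge in the frame of sheeter between 0.03 and 0.0585 m), for 0.2 s.
At the end, for the whole second after the job is handed in: Edge 16 to 36 mm under the flap, within 18 mm of the middle and 0.12 rad of square; strip flat (0.05 rad), still, and held down by the robot with over 4 N, the bed sunk 2.5 to 9.5 mm; flap flat (under 0.03 rad) (x of strip_edge in the frame of sheeter between 0.016 and 0.036 m and y of strip_edge in the frame of sheeter between -0.018 and 0.018 m and z of strip_edge in the frame of sheeter below 0.051 m and angle between the x axis of strip and the x axis of sheeter, either way round below 0.12 rad and angle between strip's own z axis and vertical below 0.05 rad and value of joint bed between 0.0025 and 0.0095 m and contact force between strip and sheeter above 4 N and contact force between strip and the fingers above 1 N and value of joint flap below 0.03 rad and linear speed of strip below 0.02 m/s); the arm keeps its last pose, push and grip.
It fails at once if the flap is lifted by more than 0.06 rad (value of joint flap above 0.06 rad).
It fails at once if the bed is pressed to its bottom (over 11.3 mm) (value of joint bed above 0.0113 m).
It fails at once if the strip bears on the sheeter with more than 25 N (contact force between strip and sheeter above 25 N).
It fails at once if the tub, the jug or the bowl is moved more than 20 mm or tipped ((distance of tub from where it was at the start of the episode above 0.02 m or angle between tub's own z axis and vertical above 0.3 rad) or (distance of jug from where it was at the start of the episode above 0.02 m or angle between jug's own z axis and vertical above 0.3 rad) or (distance of bowl from where it was at the start of the episode above 0.02 m or angle between bowl's own z axis and vertical above 0.3 rad)).
It also fails if it takes over 38 s, if anything falls off the work surface, if the arm or the gripper's body presses on something with over 40 N, if the wrist force passes 120 N, or if a joint passes its speed limit or range.

## Working session

There is one attempt and no reset: what is moved stays moved. The work goes in short steps, Python scripts to look and compute and a shell command to move; the robot and the scene stay as the last step left them, time stands still between calls to the robot, and variables do not carry over. Pictures are saved under pics/ and viewed, at most 10 in all, crops included, and the job is handed in when it is done.

```bash
mkdir -p pics; cat > h.py <<'E'
import numpy as np, cv2
from cell import manip
def pts(name, depth):
    c=manip.calibration(name); K=np.array(c["intrinsics"]); P=np.array(c["pose"])
    v,u=np.mgrid[0:420,0:560]
    X=(u-K[0,2])/K[0,0]*depth; Y=(v-K[1,2])/K[1,1]*depth
    p=np.stack([X,-Y,-depth,np.ones_like(X)],-1)@P.T
    p=p[...,:3]; p[depth<=0]=np.nan
    return p
E
python3 - <<'E'
from h import *
ims=[]
for n in("scene","top"):
    im,d=manip.camera(n); np.savez(f"{n}.npz",im=im,d=d,p=pts(n,d))
    ims.append(im)
    print(n,[k for k in manip.calibration(n)],np.round(manip.calibration(n)["pose"],2).tolist())
    for q in("strip","strip_handle","sheeter","flap","bed","tub","jug","bowl"):
        for r in manip.cut_out(q,n):
            P=pts(n,d)[r["mask"]]; print(q,round(r["score"],2),np.round(r["position"]),np.nanmedian(P,0).round(),r["mask"].sum())
    cv2.imwrite(f"pics/{n}0.png",im[...,::-1])
s=manip.read_state();print(s)
E
```

```text
scene ['intrinsics', 'pose'] [[-0.15, -0.84, 0.51, 1063.37], [0.99, -0.13, 0.08, 97.8], [0.0, 0.52, 0.86, 969.43], [0.0, 0.0, 0.0, 1.0]]
strip 0.9 [351. 271.] [623. 198.   5.] 1485
strip 0.86 [383. 220.] [466. 275.   4.] 1263
strip 0.63 [330. 184.] [375. 132.   5.] 985
strip 0.2 [244. 272.] [707. -43.  81.] 11228
strip_handle 0.94 [330. 183.] [375. 133.   5.] 956
strip_handle 0.7 [384. 217.] [466. 275.   4.] 1240
strip_handle 0.65 [350. 268.] [624. 198.   5.] 1432
sheeter 0.88 [248. 269.] [706. -43.  80.] 11475
sheeter 0.47 [385. 223.] [466. 274.   4.] 1197
flap 0.61 [252. 245.] [618. -44.  62.] 1701
bed 0.6 [252. 222.] [542. -47.  50.] 1753
tub 0.96 [157. 179.] [ 462. -312.   76.] 1495
tub 0.38 [122. 246.] [ 649. -356.   23.] 1824
jug 0.88 [439. 292.] [676. 381.  98.] 1413
bowl 0.95 [124. 246.] [ 650. -356.   23.] 1797
top ['intrinsics', 'pose'] [[0.16, 0.97, -0.2, 309.03], [-0.99, 0.15, -0.03, -7.01], [0.01, 0.2, 0.98, 1159.66], [0.0, 0.0, 0.0, 1.0]]
strip 0.84 [222. 177.] [611. 201.   4.] 905
strip 0.77 [187. 221.] [463. 279.   4.] 916
strip 0.64 [226. 261.] [363. 137.   4.] 984
s
[... 309 characters left out ...]
68. -347.   21.] 1199
{'clock': 0.9, 'joints': array([ 1.14540458e+00,  2.99912291e-01,  1.52100066e+00,  3.45036461e-05,
        1.32071998e+00, -6.66056014e-02]), 'qd': array([ 0.00116897,  0.00015479,  0.00036677, -0.00014029, -0.00107949,
        0.00048247]), 'effort': array([-1.42723751e-03, -5.31669331e+01, -3.52884722e+01,  7.07183126e-02,
        2.15081626e-02, -3.49550089e-05]), 'eef_pos': array([193.12615161, 514.9699495 , 404.63855567]), 'eef_rot': array([-3.14155469e+00, -3.60366964e-05,  2.78279797e+00]), 'wrist_force': array([-0.04849637, -0.68292986,  0.24159329]), 'moment': array([-0.01356233, -0.01414236,  0.00623571]), 'finger_force': 0.0, 'finger_gap': 93.58850709211725}
```

View pics/top0.png

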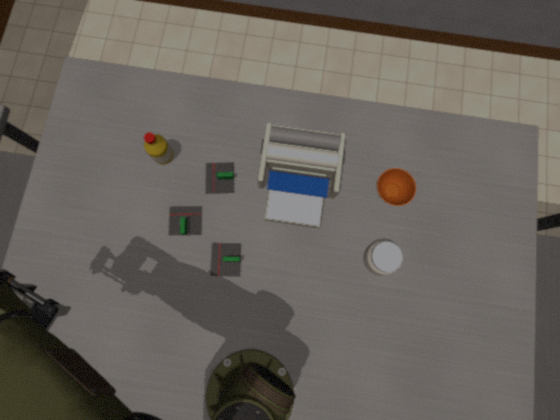

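View pics/scene0.png

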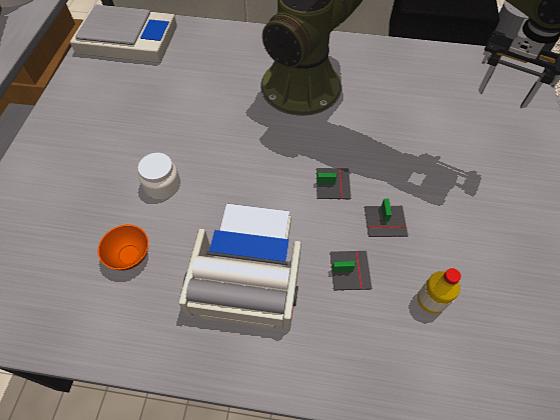

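The top picture shows three look-alike strips with green handles, at pixels (220,178), (185,221) and (226,261), which is y≈200, 277 and 136. The robot's left is +y, so I choose (185,221), which is (386,220) in the scene picture. The sheeter flap is at (298,183), the bed at (294,207), the tub at (386,257), the bowl at (396,187) and the jug at (157,147). The scale in the scene's far corner is not part of the job.

```bash
cat > meas.py <<'E'
from h import *
def comp(m):
    n,l,s,_=cv2.connectedComponentsWithStats(m.astype(np.uint8)); return l==1+np.argmax(s[1:,4])
def rect(P):
    r=cv2.minAreaRect(P[:,:2].astype(np.float32)); return np.round(r[0],1),np.round(r[1],1),round(r[2],1)
def flap(n,im,p):
    a=im.astype(int); R,G,B=a[...,0],a[...,1],a[...,2]
    m=(B>R+50)&(B>G+35)&(p[...,0]>450)&(np.abs(p[...,1])<200)&(abs(p[...,2]-62)<12)
    P=p[comp(m)]; print(n,"flap",rect(P),"z",np.nanmedian(P[:,2]).round(1))
def strip(n,im,p,c,zp=4,r=75):
    a=im.astype(int); R,G,B=a[...,0],a[...,1],a[...,2]
    near=np.hypot(p[...,0]-c[0],p[...,1]-c[1])<r
    g=near&(G>R+30)&(G>B+30)&(p[...,2]>zp+30); P=p[g]; print(n,"handletop",rect(P),P[:,2].max().round(1),len(P))
    pl=near&(a.max(-1)<85)&(abs(p[...,2]-zp)<6); print(n,"plate",rect(p[comp(pl|(near&(abs(p[...,2]-zp)<8)&((abs(R-G)>35))))]))
    rl=near&(R>G+35)&(R>B+35)&(abs(p[...,2]-zp)<8); print(n,"red",rect(p[rl]),rl.sum())
E
python3 - <<'E'
from meas import *
o=[]
for n in("scene","top"):
    z=np.load(f"{n}.npz"); im,p=z["im"],z["p"]
    flap(n,im,p); strip(n,im,p,(464,276))
    a=im.astype(int); m=(p[...,2]>45)&(p[...,2]<54)&(a.min(-1)>120)&(p[...,0]>450)&(abs(p[...,1]+44)<120)&(p[...,0]<610)
    print("bed",rect(p[comp(m)]),np.nanmedian(p[m][:,2]))
    u,v=((386,220)if n=="scene" else (185,221)); c=im[v-35:v+35,u-35:u+35,::-1]; o.append(cv2.resize(c,(400,400),interpolation=2))
cv2.imwrite("pics/crop.png",np.hstack(o))
E
```

```text
scene flap (array([615. , -46.3]), array([ 64.4, 180.7]), 1.6) z 62.1
scene handletop (array([444.2, 275.8]), array([48.7, 13.5]), 8.8) 43.7 85
scene plate (array([463.5, 281. ]), array([ 92.4, 103.4]), 9.7)
scene red (array([482.5, 285. ]), array([  6.8, 102.5]), 12.4) 58
bed (array([541.3, -47.6]), array([ 81.1, 160.5]), 0.7) 50.12405703316517
top flap (array([616.5, -42.7]), array([ 56.7, 177.3]), 0.6) z 61.2
top handletop (array([442.2, 279. ]), array([49. , 12.7]), 11.1) 44.1 80
top plate (array([462.5, 282.5]), array([90.5, 99.7]), 10.5)
top red (array([482.3, 286.6]), array([ 3.6, 93.2]), 10.0) 26
bed (array([545.3, -43. ]), array([ 87.5, 160.1]), 0.6) 49.286766645581
```

View pics/crop.png

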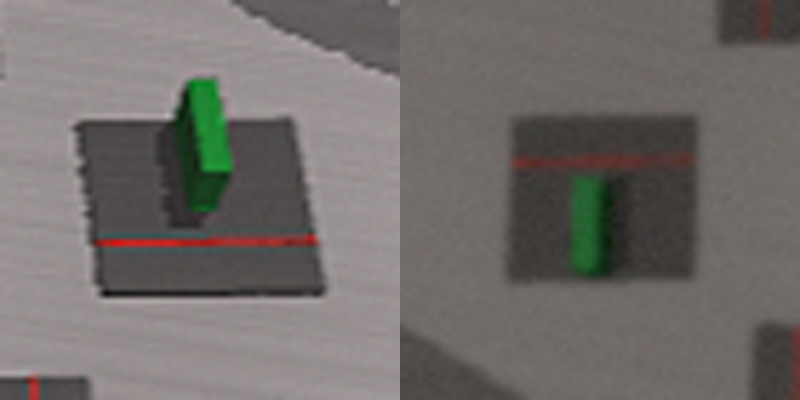

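The crop confirms the choice: red line toward +x, plate 90x100, centre (463,281.5), yaw ≈0.175, handle at (443.3,278). The sheeter's flap edge is at about (586,-45), yaw ≈0.016, flap top at z≈62. Next I move above the handle.

```bash
python3 -m creep '{"slide":[[4.2,-3.9,-1],[4.2,-3.9,-1],[4.2,-3.9,-1],[4.2,-4,-1],[4.1,-4,-1],[4.1,-4,-1],[0,0,0]],"turn":[0.089,0.089,0.089,0.089,0.089,0.089,0],"claw":[0.6,0.6,0.6,0.6,0.6,0.6,0.6]}' 15
```

```text
clock: 1.78
eef_pos: [445.0, 275.6, 343.8]
eef_rot: [-3.141, -0.001, -2.969]
wrist_force: [0.1, 0.8, -0.3]
finger_gap: 56.4
finger_force: 0.0
```

```bash
python3 -m creep '{"slide":[[-0.17,0.24,-4],[0,0,-4],[0,0,-3],[0,0,-2.2],[0,0,0],[0,0,0],[0,0,0],[0,0,0]],"turn":[0,0,0,0,0,0,0,0],"claw":[0.6,0.6,0.6,0.6,0.6,0.1,0,0]}' 15; python3 -m creep '{"slide":[[0,0,0],[0,0,0],[0,0,0]],"turn":[0,0,0],"claw":[0,0,0]}' 25
```

```text
clock: 2.78
eef_pos: [441.5, 280.5, 213.3]
eef_rot: [3.141, 0.001, -2.967]
wrist_force: [-1.0, 0.1, -0.9]
finger_gap: 29.6
finger_force: 0.0
clock: 3.15
eef_pos: [441.5, 280.3, 212.9]
eef_rot: [-3.141, 0.0, -2.966]
wrist_force: [-0.7, -1.5, 4.9]
finger_gap: 13.7
finger_force: 25.0
```

```bash
python3 -m creep '{"slide":[[0,0,1],[0,0,3],[0,0,3],[0,0,2],[0,0,0]],"turn":[0,0,0,0,0],"claw":[0,0,0,0,0]}' 45
python3 -m creep '{"slide":[[0.8,-4.6,0],[0.9,-4.7,0],[0.9,-4.7,0],[0.9,-4.7,0],[0.9,-4.7,0],[0.9,-4.6,0],[0.9,-4.6,0],[0,0,0]],"turn":[-0.023,-0.023,-0.023,-0.023,-0.022,-0.022,-0.022,0],"claw":[0,0,0,0,0,0,0,0]}'
python3 -m creep '{"slide":[[0,0,0],[0,0,0]],"turn":[0,0],"claw":[0,0]}'
python3 - <<'E'
from meas import *
o=[]
for n in("scene","top"):
    im,d=manip.camera(n);p=pts(n,d); cv2.imwrite(f"pics/{n}1.png",im[...,::-1])
    flap(n,im,p)
    try: strip(n,im,p,(530,-46),93,80)
    except Exception as e: print(e)
    o.append(cv2.resize(im[150:300,180:330,::-1] if n=="scene" else im[140:290,220:370,::-1],(400,400),interpolation=2))
cv2.imwrite("pics/crop1.png",np.hstack(o))
E
```

```text
clock: 3.78
eef_pos: [441.5, 280.5, 304.1]
eef_rot: [3.141, 0.003, -2.966]
wrist_force: [-0.1, -0.7, -2.0]
finger_gap: 13.6
finger_force: 45.0
clock: 4.78
eef_pos: [503.5, -47.9, 301.5]
eef_rot: [3.141, -0.001, -3.128]
wrist_force: [0.4, 0.6, -1.5]
finger_gap: 13.8
finger_force: 45.0
clock: 5.03
eef_pos: [503.3, -44.6, 302.3]
eef_rot: [3.141, -0.001, -3.123]
wrist_force: [0.4, -0.4, -1.2]
finger_gap: 14.2
finger_force: 45.0
scene flap (array([614.2, -46.1]), array([ 66.2, 180. ]), 0.3) z 62.1
scene handletop (array([508.4, -45.9]), array([46.4, 13.2]), 1.8) 145.9 83
scene plate (array([524.9, -46.5]), array([92.5, 99.8]), 0.9)
scene red (array([544.5, -46.4]), array([ 5.8, 99.5]), 0.4) 51
top flap (array([640.2, -74.8]), array([111.8,  19.2]), 83.8) z 61.3
zero-size array to reduction operation maximum which has no identity
```

View pics/crop1.png

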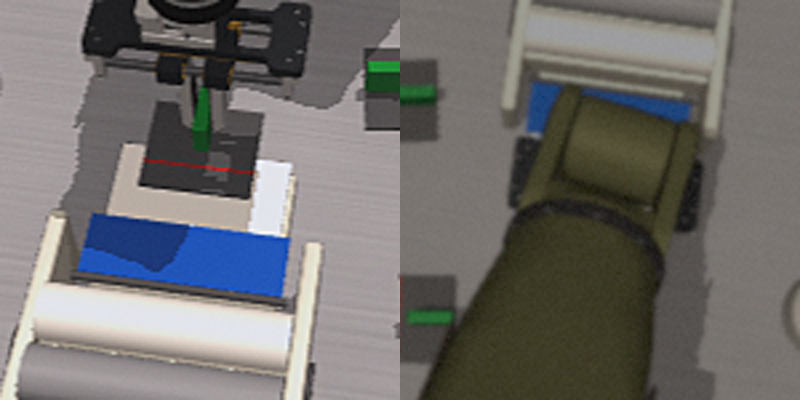

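The strip hangs square above the bed at crop (200,150), with its edge about 12 mm short of the flap. Before lowering I check its height and tilt.

```bash
cat > tilt.py <<'E'
from h import *
def tilt():
    im,d=manip.camera("scene");p=pts("scene",d);a=im.astype(int)
    # rays: pick plate by darkness + red in the mask of the network, drop green
    best=None
    for r in manip.cut_out("strip","scene"):
        P=p[r["mask"]&(a.max(-1)<95)]; c=np.nanmedian(P,0)
        if len(P)>50 and abs(c[1]+46)<40 and 450<c[0]<580: best=P;break
    if best is None: print("none");return
    P=best[np.isfinite(best).all(1)]
    for _ in range(5):
        A=np.c_[P[:,:2]-P[:,:2].mean(0),np.ones(len(P))]; s=np.linalg.lstsq(A,P[:,2],rcond=None)[0]
        e=abs(A@s-P[:,2]); P=P[e<max(2.5*np.median(e),1.5)]
    print("n",len(P),"slope",s[:2].round(3),"z top",s[2].round(1),"rect",[np.round(v,1) for v in cv2.minAreaRect(P[:,:2].astype(np.float32))])
    q=manip.read_state();print(q["clock"],q["eef_pos"].round(1),q["wrist_force"].round(2))
if __name__=="__main__": tilt()
E
python3 tilt.py
```

```text
n 882 slope [-0.004  0.002] z top 93.9 rect [array([524.9, -46.8]), array([ 90.8, 100.2]), np.float64(0.7)]
5.225 [503.4 -45.  302.7] [ 0.27  0.05 -1.91]
```

```bash
python3 -m creep '{"slide":[[0,0,-1.5],[0,0,-1.5],[0,0,-0.6],[0,0,0],[0,0,0]],"turn":[0,0,0,0,0],"claw":[0,0,0,0,0]}'; python3 -m creep '{"slide":[[0,0,-0.2],[0,0,0],[0,0,0]],"turn":[0,0,0],"claw":[0,0,0]}';python3 -m creep '{"slide":[[0,0,-0.1],[0,0,0],[0,0,0]],"turn":[0,0,0],"claw":[0,0,0]}'
```

```text
clock: 5.85
eef_pos: [503.5, -45.7, 266.9]
eef_rot: [-3.141, 0.0, -3.124]
wrist_force: [-0.9, 0.0, -1.3]
finger_gap: 13.5
finger_force: 45.0
clock: 6.22
eef_pos: [503.4, -45.6, 264.7]
eef_rot: [-3.142, 0.0, -3.124]
wrist_force: [0.5, -0.1, -2.6]
finger_gap: 13.8
finger_force: 45.0
clock: 6.6
eef_pos: [503.4, -45.6, 263.6]
eef_rot: [-3.142, -0.0, -3.124]
wrist_force: [0.4, 0.3, -0.1]
finger_gap: 13.7
finger_force: 45.0
```

Near contact (263.6); I go a little further down.

```bash
python3 -m creep '{"slide":[[0,0,-0.1],[0,0,0],[0,0,0]],"turn":[0,0,0],"claw":[0,0,0]}';python3 -m creep '{"slide":[[0,0,-0.1],[0,0,0],[0,0,0]],"turn":[0,0,0],"claw":[0,0,0]}'; python3 tilt.py
```

```text
clock: 6.98
eef_pos: [503.5, -45.6, 262.8]
eef_rot: [-3.142, 0.0, -3.124]
wrist_force: [-1.2, 0.8, 2.2]
finger_gap: 13.4
finger_force: 45.0
clock: 7.35
eef_pos: [503.5, -45.6, 261.7]
eef_rot: [-3.142, 0.0, -3.124]
wrist_force: [-1.8, -0.0, 3.3]
finger_gap: 13.9
finger_force: 45.0
n 836 slope [0.002 0.   ] z top 52.8 rect [array([525.2, -47.6]), array([ 90.8, 100.7]), np.float64(0.2)]
7.45 [503.5 -45.6 261.7] [-1.23  0.01  3.21]
```

In contact, flat, and the bed is slightly sunk. I slide in 40 mm.

```bash
python3 -m creep '{"slide":[[0.5,0.01,0],[0.5,0.02,0],[0.5,0.02,0],[0.5,0.02,0],[0,0,0]],"turn":[0,0,0,0,0],"claw":[0,0,0,0,0]}'; python3 - <<'E'
from meas import *
import tilt; tilt.tilt()
im,d=manip.camera("scene");p=pts("scene",d); flap("scene",im,p)
cv2.imwrite("pics/c2.png",cv2.resize(im[190:290,190:310,::-1],(720,600),interpolation=2))
E
```

```text
clock: 8.07
eef_pos: [524.0, -44.9, 261.8]
eef_rot: [-3.141, 0.002, -3.124]
wrist_force: [1.9, -0.3, 3.4]
finger_gap: 13.5
finger_force: 45.0
n 717 slope [ 0.003 -0.001] z top 53.1 rect [array([541.8, -45.9]), array([81.3, 98. ]), np.float64(0.5)]
8.175 [523.8 -44.9 261.9] [ 2.93 -0.23  3.63]
scene flap (array([615.4, -45.9]), array([ 63.1, 179.9]), 0.5) z 62.2
```

View pics/c2.png

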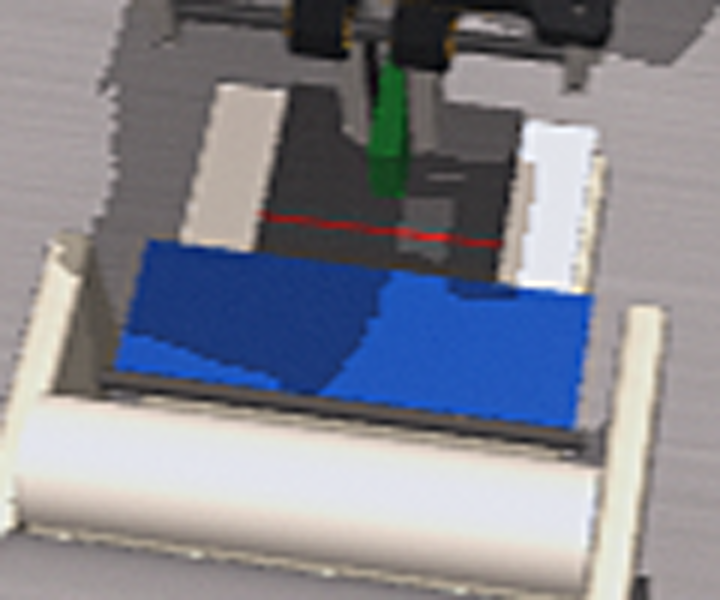

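The edge has gone under the flap. The flap still lies flat, and the red line at crop row ~230 is parallel to and short of the flap edge at row ~265. I slide 20 mm more.

```bash
python3 -m creep '{"slide":[[0.5,0.01,0],[0.5,0.01,0],[0.5,0,0],[0.5,0,0],[0,0,0]],"turn":[0,0,0,0,0],"claw":[0,0,0,0,0]}'; python3 - <<'E'
from meas import *
import tilt; tilt.tilt()
im,d=manip.camera("scene");p=pts("scene",d); flap("scene",im,p)
cv2.imwrite("pics/c3.png",cv2.resize(im[190:290,190:310,::-1],(720,600),interpolation=2))
E
```

```text
clock: 8.85
eef_pos: [543.9, -44.7, 261.7]
eef_rot: [-3.141, 0.001, -3.124]
wrist_force: [3.0, 0.9, 4.1]
finger_gap: 13.3
finger_force: 45.0
none
scene flap (array([614.6, -45.6]), array([ 63.1, 179.2]), 0.3) z 62.2
```

View pics/c3.png

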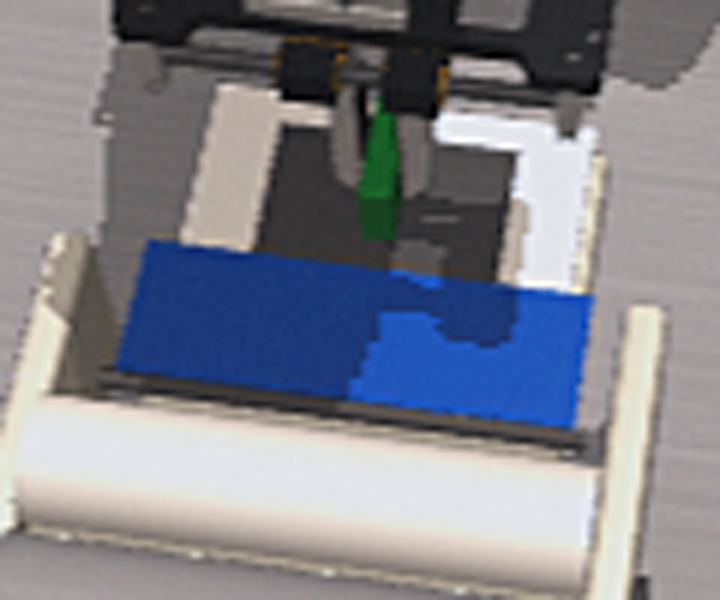

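The red line is now just hidden under the flap edge (crop row ~265). The edge is about 25 mm deep and the flap is flat. Now I press in small steps.

```bash
python3 -m creep '{"slide":[[0,0,-0.1],[0,0,-0.1],[0,0,0],[0,0,0]],"turn":[0,0,0,0],"claw":[0,0,0,0]}'; python3 -m creep '{"slide":[[0,0,-0.1],[0,0,-0.1],[0,0,0],[0,0,0]],"turn":[0,0,0,0],"claw":[0,0,0,0]}'
```

```text
clock: 9.5
eef_pos: [543.6, -44.7, 260.0]
eef_rot: [-3.141, 0.001, -3.124]
wrist_force: [5.1, 1.1, 5.5]
finger_gap: 13.5
finger_force: 45.0
clock: 10.0
eef_pos: [543.6, -44.7, 258.2]
eef_rot: [-3.141, 0.001, -3.124]
wrist_force: [4.5, 0.9, 7.1]
finger_gap: 13.7
finger_force: 45.0
```

```bash
python3 -m creep '{"slide":[[0,0,-0.1],[0,0,0],[0,0,0],[0,0,0]],"turn":[0,0,0,0],"claw":[0,0,0,0]}'; python3 - <<'E'
from meas import *
im,d=manip.camera("scene");p=pts("scene",d); flap("scene",im,p); a=im.astype(int)
x,y,z=p[...,0],p[...,1],p[...,2]
m=(a.max(-1)<95)&(x>500)&(x<583)&(abs(y+45)<49)&(abs(z-48)<7)
P=p[m]; 
for _ in range(4):
    A=np.c_[P[:,0]-550,P[:,1]+45,np.ones(len(P))]; s=np.linalg.lstsq(A,P[:,2],rcond=None)[0]; e=abs(A@s-P[:,2]); P=P[e<2.5*np.median(e)+.3]
print("plate",s.round(3),len(P),rect(P),"rear x",np.percentile(P[:,0],1).round(1),"y",np.percentile(P[:,1],[1,99]).round(1))
b=(a.min(-1)>110)&(x>505)&(x<580)&(abs(y+45)<78)&(abs(y+45)>54)&(abs(z-45)<10)
print("bed z",np.nanmedian(z[b]),b.sum())
E
```

```text
clock: 10.5
eef_pos: [543.6, -44.7, 257.3]
eef_rot: [-3.141, 0.001, -3.124]
wrist_force: [2.0, 0.5, 9.3]
finger_gap: 13.6
finger_force: 45.0
scene flap (array([616.4, -45.7]), array([ 60.5, 179. ]), 1.0) z 62.1
plate [ 1.3000e-02 -3.0000e-03  4.8525e+01] 567 (array([544.8, -45.2]), array([72.3, 96.8]), 0.1) rear x 521.3 y [-93.2   2.5]
bed z 44.501872030078744 489
```

```bash
python3 -c "
from cell import manip
print(manip.sign_off())"
```

```text
the job is handed in; nothing more can be done
None
```

I handed the job in with the strip still held down: its edge is about 25 mm under the flap, square and central, the bed has sunk about 5.6 mm under roughly 11 N, the flap is flat, and the arm went nowhere near the tub, jug or bowl; sign-off returned no verdict.

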